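# Change the lamp module of a microscope light source

### The job

The LED lamp module in the microscope's light source is spent: pull it straight up out of the light source against its spring catch and set it down in the steel tray, letting go of it. Then take the new module out of the open carton and press it into the light source until it clicks past the catch and is fully home, and keep pressing it down firmly: finish while still pushing on it. Do not drop either module, and leave the bottle, the Petri dish and the tip box where they are.

Things in the scene. Friction and masses are not known exactly. Their poses are not given: they have to be found in the camera images.
- case: Light source: cream steel box 220 (x) x 150 (y) x 105 mm high, fixed to the bench, with dimmer dial and light-guide port on its front (-x) and a rectangular lamp well in its top. Origin: centre of its underside; z up.
- well_mouth (a point): Centre of the lamp well's mouth, in the top face of the light source, 30 mm from the case's centre towards its front (-x); axes as the case's. The well is 53 (x) x 49 (y) mm, flaring to 59 x 55 mm over its topmost 6 mm, and 43.5 mm deep. A module's length (x) lies along the case's x; either way round fits (half a turn).
- socket: Black contact block, the floor of the lamp well; origin: centre of its upper face, 61.5 mm above the bench, axes as the case's. A module that is home stands with its bottom on this block, on its axis and square to the well, its flange 1.5 mm above the top of the case.
- latch_l (a joint): Spring catch, left roller (a twin, latch_r, faces it): slide in m, 0 = standing into the well, + = pushed outward. Roller axes 21 mm above the contact block, at y = +24 and -24 mm, radius 5 mm. The module's ribs meet them 14 mm above home; the resistance rises to about 10 N; 7 mm above home they pass, the force drops and the module falls home. Pulling out takes as much.
- old_lamp_center (a point): Spent lamp module, at the start home in the light source: 82 mm tall, 0.15 to 0.31 kg. Finned aluminium heat sink 48 (x) x 36 (y) x 45 mm high, flat bottom; on it a grey flange 66 x 62 x 5 mm; on that a black upright finger grip. A steel rib of 4 mm radius runs along x on each side (44 mm over ribs), 14 mm above the bottom. This point: its centre, 41 mm above the bottom.
- old_lamp_grip (a point): Middle of the spent module's finger grip, an upright slab 46 mm long (x) x 14 mm thick (y) x 32 mm high on top of the flange, to be pinched across its thickness from above. The point lies 66 mm above the module's bottom, 16 mm above the flange's top and 16 mm below the grip's top.
- new_lamp_center (a point): New lamp module, the exact twin of the spent one, at the start standing upright in the carton's pocket with its bottom 6 mm above the bench. This point: its centre, 41 mm above its bottom.
- new_lamp_grip (a point): Middle of the new module's finger grip (46 x 14 x 32 mm as on the spent one), 66 mm above the module's bottom, 16 mm above the flange's top.
- carton: Open cardboard carton 130 (x) x 120 (y) x 36 mm high, fixed, with a grey insert 32 mm high that has one pocket 55 x 51 mm, 26 mm deep, for the new module. Origin: centre of its underside.
- tray: Open stainless tray, 200 (x) x 140 (y) x 22 mm high outside, 3 mm walls, floor 3 mm thick, fixed. Origin: centre of its underside.
- oil_bottle: Bystander: closed amber bottle, 44 mm diameter, 85 mm tall. Origin: centre of its underside.
- dish: Bystander: covered Petri dish, 60 mm diameter, 14 mm high. Origin: centre of its underside.
- tip_box: Bystander: closed pipette tip box 82 x 60 x 52 mm high. Origin: centre of its underside.
There are look-alikes about, which are no part of the job. Several things look just like the tray: the one meant starts nearest to the robot's base.

How it is judged:
By the outcome, as a careful person would: the job done as asked, in the order asked, and still so for the second after the job is handed in, while the arm keeps its last pose, push and grip.
It also fails if it takes over 67 s, if anything falls off the work surface, if the arm or the gripper's body presses on something with over 40 N, if the wrist force passes 120 N, or if a joint passes its speed limit or range.

### The arm

A 7-joint arm with a two-finger parallel gripper is mounted at the origin on the work surface. World frame = base frame: x ahead of the robot, y to its left, z up, the work surface at z = 0. Lengths are in m, angles in degrees, forces in N, time in s.
With the tool pointing down it reaches from about 0.425 to 0.875 m from the base axis. Payload 4.7 kg.
Tool frame: the origin (TCP) lies on the centre line of the jaws, within the pads' length; the fingertips stand 19 mm ahead of it and the grasp point (between the pads) is the TCP; z points along the fingers, y is the line along which they close (so a half turn about z gives the same grasp; the last joint's range is limited). The gripper opens to 87 mm and grips with 3 to 60 N. Pads are 19 mm wide; open, the fingers measure 117 mm over their backs; the gripper's body (75 mm by 190 mm) begins 51 mm behind the grasp point.
Start: joints at [64.292, 18.392, -4.016, 83.108, 1.295, 78.541, -3.26], TCP at [0.29, -0.582, 0.208] pointing down, gripper open.
Joint ranges: [-163.93, 163.93], [-17.29, 119.83], [-79.2, 71.16], [3.27, 140.29], [-89.18, 269.18], [5.43, 117.66], [-154.24, 154.24]. Speed limits (degrees/s): [147.25, 147.25, 180, 180, 180, 180, 180].

### API

Orientations are given as [roll, pitch, yaw] about the fixed x, y, z axes, in that order (R = Rz(yaw) Ry(pitch) Rx(roll)).
In Python, from cell import env, imaging gives the robot as it stands.
- The arm moves only by the shell command python3 -m crank 'ROWS' [OPENING] [FORCE]. ROWS is JSON, a list of rows, each an object of numbers: "x", "y", "z": the shift along the tool's x, y, z in m; "turn": the turn about the tool's z in rad. In form: [{"x": .., "y": .., "z": .., "turn": ..}, ...]. A call has 1 to 12 rows; each row is the pose to reach, as a shift and turn from the pose commanded when the call began, along the tool's axes at that moment; what a row does not reach only later rows make up. A row lasts 1/8 s, in which the tool goes at most 62.5 mm and 10.7 degrees, less where a joint would pass 70% of its speed; a pose out of reach is approached as far as the arm can. A call with a gripper value outside its range is refused whole. OPENING is the finger opening in m, from 0 to 0.087, set as the call begins (- or left out, the last holds). The fingers move at their own pace and stop on an object; FORCE is the grip in N (left out, the last holds). Time passes only in rows, so rows that repeat a pose let the fingers close. It gives the time, the measured TCP pose, the force, the opening and the grip force at its end, in the units of the state.
- env.get_obs(): the state, without advancing time (a new reading comes with each control period).
- imaging.read_camera(name): name is "scene" or "side" or "wrist"; returns the picture (400x640x3 uint8, red, green, blue); there is no depth.
- imaging.get_calibration(name): a dict with "camera_matrix" (3x3 intrinsics, pixels), "position" and "attitude" of the camera in the world. Camera axes: x right, y up, looking along -z (the intrinsics and any distortion apply to the point x, -y, -z); pixel columns grow to the right and rows downward; lengths in m; the calibration is good to about 2 mm. A picture is of the moment at which its call begins: read the wrist's pose just before it. get_calibration takes no time and is no camera call; for the wrist camera it gives the pose at the moment of the call.
- env.sign_off(): hands the job in; it is judged then, once.
The state is a dict: "time_s": time; "qpos": joint angles; "joint_velocities": joint speeds; "effort": joint torques, N m; "tool_pos": TCP position; "tool_rot": TCP orientation; "force": force on the tool from outside, world axes, zero at the start; "wrist_torque": the same for the moment, N m; "grip_width": finger opening in m; "grasp_force": force on a finger pad.
Only numpy, scipy, OpenCV 4.12 (cv2) and the standard library are available. Lean on these libraries where they do the work, as an engineer would, in place of code of your own. Each camera call takes 0.05 s, during which the arm holds its last target. There are 200 camera calls.

## Working session

There is one attempt and no reset: what is moved stays moved. The work goes in short steps, Python scripts to look and compute and a shell command to move; the robot and the scene stay as the last step left them, time stands still between calls to the robot, and variables do not carry over. Pictures are saved under pics/ and viewed, at most 10 in all, crops included, and the job is handed in when it is done.

```bash
ls; mkdir -p pics
cat > h.py <<'E'
from cell import env, imaging
import numpy as np, cv2
def R(a):
    from scipy.spatial.transform import Rotation as Ro
    return Ro.from_euler('xyz',a,degrees=True).as_matrix()
def rot(c):
    A=np.array(c['attitude'],float)
    return A if A.shape==(3,3) else R(A)
def ray(c,u,v):
    K=np.array(c['camera_matrix']); d=np.linalg.inv(K)@[u,v,1]
    return np.array(c['position']), rot(c)@np.array([d[0],-d[1],-d[2]])
def onz(c,u,v,z):
    p,d=ray(c,u,v); return p+d*(z-p[2])/d[2]
def proj(c,P):
    q=rot(c).T@(np.array(P)-np.array(c['position'])); K=np.array(c['camera_matrix'])
    w=K@[q[0],-q[1],-q[2]]; return w[:2]/w[2]
def snap(n,f):
    c=imaging.get_calibration(n); im=imaging.read_camera(n)
    cv2.imwrite('pics/'+f,im[...,::-1]); return c,im
E
python3 - <<'E'
from h import *
print(env.get_obs())
for n in ('scene','side','wrist'):
    c,im=snap(n,n+'0.png'); print(n,c)
E
```

```text
pics
{'time_s': 0.0, 'qpos': array([64.29176086, 18.4388144 , -4.01582413, 83.17439171,  1.29425941,
       78.54003464, -3.25654312]), 'joint_velocities': array([ 0.00391308, -0.0559924 ,  0.01049745, -0.06718135, -0.1040425 ,
       -0.06112476,  0.05645328]), 'effort': array([ 3.90481464e-04, -4.91286027e+01, -4.03451510e-01, -3.12524521e+01,
       -6.40042895e-02,  4.36513138e-02,  1.49461844e-04]), 'tool_pos': array([ 0.28989675, -0.58113263,  0.20696882]), 'tool_rot': array([-1.79891960e+02,  4.87381543e-03,  2.65215688e+01]), 'force': array([-0.21845486, -0.32628377, -0.38547035]), 'wrist_torque': array([ 0.10228393, -0.00661554,  0.03412279]), 'grasp_force': 0.0, 'grip_width': 0.0872555260405343}
scene {'camera_matrix': array([[482.94799355,   0.        , 319.24377902],
       [  0.        , 482.94799355, 202.46723318],
       [  0.        ,   0.        ,   1.        ]]), 'position': array([ 1.03858529, -0.56887354,  1.04742223]), 'attitude': array([40.05313966, -0.32303171, 30.13573806])}
side {'camera_matrix': array([[449.20394829,   0.        , 322.78649841],
       [  0.        , 449.20394829, 203.23709564],
       [  0.        ,   0.        ,   1.        ]]), 'position': array([0.1314339 , 0.86101709, 1.19189482]), 'attitude': array([ 3.97389683e+01, -1.02683247e-01, -1.46260878e+02])}
wrist {'camera_matrix': array([[355.56507071,   0.        , 317.63633986],
       [  0.        , 355.56507071, 202.36226881],
       [  0.        ,   0.        ,   1.        ]]), 'position': array([ 0.35133448, -0.55110854,  0.38426966]), 'attitude': array([-14.52649549,   0.08759787, -63.44440671])}
```

View pics/scene0.png

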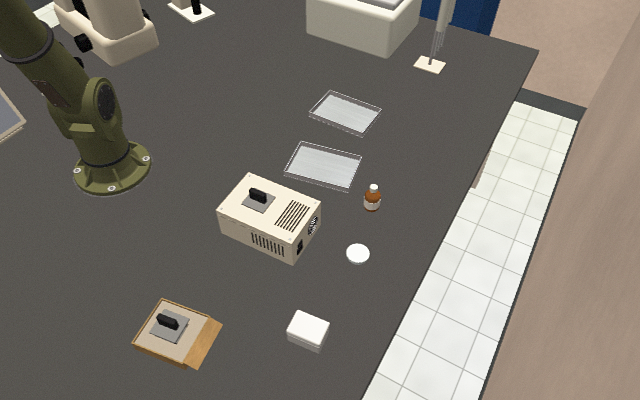

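View pics/side0.png

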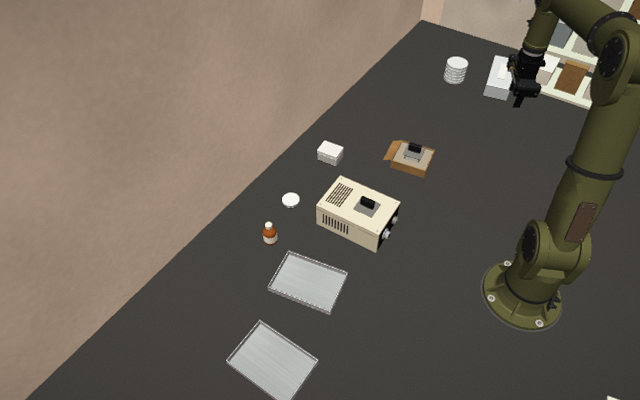

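Scene view: the light source is at (268,212), with the spent lamp's grip at (258,195). The new lamp's grip in the carton is at (167,322). There are two trays, at (323,165) and (345,113). In the side view they appear at (308,282) and (272,360). The bottle is at (372,198), the dish at (358,254) and the tip box at (308,330).

Next I measure these.

Run:
```python
from h import *
from scipy.optimize import least_squares
C={};I={}
for n in ('scene','side'):
    C[n]=imaging.get_calibration(n); I[n]=cv2.imread(f'pics/{n}0.png')
def grip(n,u,v,r=22):
    g=I[n].max(2)[v-r:v+r,u-r:u+r]; m=(g<45).astype(np.uint8)
    k,l,s,ce=cv2.connectedComponentsWithStats(m)
    best=min(range(1,k),key=lambda i:np.hypot(*(ce[i]-r))-0.1*s[i,4])
    pts=np.argwhere(l==best)[:,::-1]+[u-r,v-r]
    return ce[best]+[u-r,v-r],s[best,4],cv2.minAreaRect(pts.astype(np.float32))
for name,z,px in (('old',.1275,{'scene':(258,196),'side':(367,203)}),('new',.072,{'scene':(167,322),'side':(415,149)})):
    rays=[]
    for n in C:
        c,a,r=grip(n,*px[n]); print(name,n,c.round(1),a,r,onz(C[n],*c,z).round(3)); rays.append(ray(C[n],*c))
    A=[];b=[]
    for p,d in rays:
        d=d/np.linalg.norm(d);M=np.eye(3)-np.outer(d,d);A.append(M);b.append(M@p)
    print('  tri',np.linalg.lstsq(np.vstack(A),np.hstack(b),rcond=None)[0].round(4))
def poly(n,ptl,z):
    P=np.array([onz(C[n],*p,z) for p in ptl]); print(n,P[:,:2].round(3).tolist(),'c',P[:,:2].mean(0).round(3),[ (round(float(np.linalg.norm(e)),3),round(float(np.degrees(np.arctan2(e[1],e[0]))),1)) for e in np.roll(P,-1,0)-P])
poly('scene',[(249,175),(321,206),(292,248),(218,211)],.105)
poly('side',[(340,177),(400,207),(378,238),(317,206)],.105)
print('trays');poly('scene',[(297,143),(362,157),(350,188),(285,171)],.022);poly('scene',[(331,92),(381,108),(351,135),(309,115)],.022)
poly('side',[(290,252),(348,267),(333,311),(268,289)],.022)
print('carton');poly('scene',[(163,299),(222,321),(186,364),(133,341)],.036)
for k,p,z in (('bottle',(373,187),.085),('dish',(358,252),.014),('tip',(309,325),.052)): print(k,onz(C['scene'],*p,z))
```

```text
old scene [257.4 195.9] 137 ((257.387939453125, 195.09483337402344), (19.4333553314209, 9.847983360290527), 23.198589324951172) [0.51  0.042 0.127]
old side [367.3 202.4] 110 ((367.20001220703125, 202.10003662109375), (14.758047103881836, 8.049844741821289), 26.56505012512207) [0.509 0.045 0.127]
  tri [0.5093 0.0436 0.1261]
new scene [167.8 323. ] 127 ((167.1551971435547, 321.362060546875), (22.840526580810547, 9.470462799072266), 21.801410675048828) [ 0.519 -0.32   0.072]
new side [414.5 147.3] 86 ((414.60003662109375, 147.1999969482422), (12.016654968261719, 7.589465618133545), 18.434947967529297) [ 0.517 -0.318  0.072]
  tri [ 0.5181 -0.3199  0.0699]
scene [[0.435, 0.107], [0.655, 0.111], [0.66, -0.035], [0.44, -0.034]] c [0.548 0.037] [(0.22, 1.1), (0.146, -87.9), (0.22, 179.7), (0.141, 92.1)]
side [[0.647, -0.017], [0.423, -0.013], [0.422, 0.129], [0.64, 0.128]] c [0.533 0.057] [(0.224, 179.0), (0.142, 90.4), (0.219, -0.2), (0.145, -87.4)]
trays
scene [[0.431, 0.353], [0.632, 0.4], [0.659, 0.27], [0.464, 0.233]] c [0.546 0.314] [(0.207, 13.2), (0.132, -78.1), (0.199, -169.2), (0.124, 105.4)]
scene [[0.397, 0.629], [0.582, 0.638], [0.558, 0.47], [0.394, 0.486]] c [0.483 0.556] [(0.185, 2.9), (0.17, -98.2), (0.164, 174.4), (0.143, 89.0)]
side [[0.645, 0.272], [0.467, 0.217], [0.426, 0.364], [0.622, 0.411]] c [0.54  0.316] [(0.186, -163.1), (0.152, 105.5), (0.201, 13.5), (0.142, -80.6)]
carton
scene [[0.45, -0.27], [0.603, -0.246], [0.597, -0.364], [0.463, -0.382]] c [ 0.528 -0.315] [(0.155, 9.3), (0.118, -92.5), (0.136, -172.1), (0.113, 96.9)]
bottle [0.7340528  0.25325036 0.085     ]
dish [0.77717935 0.09181974 0.014     ]
tip [ 0.78203875 -0.16104332  0.052     ]
```

```bash
cat >> h.py <<'E'
def go(x,y,z,yaw=None):
    o=env.get_obs(); T=R(o['tool_rot']); s=T.T@(np.array([x,y,z])-o['tool_pos'])
    t=0 if yaw is None else -((yaw-o['tool_rot'][2]+180)%360-180)
    print('shift',s.round(4),'turn',round(float(np.radians(t)),4),'pos',o['tool_pos'].round(4),o['tool_rot'].round(2),'t',round(o['time_s'],2),'F',o['force'].round(1),'grip',o['grip_width'].round(4),round(float(o['grasp_force']),1))
E
python3 -c "
from h import *
go(.47,-.319,.24,4); go(.5,.0435,.26,0)"
```

```text
Traceback (most recent call last):
  File "h.py", line 23, in go
    print('shift',s.round(4),'turn',round(float(np.radians(t)),4),'pos',o['tool_pos'].round(4),o['tool_rot'].round(2),'t',round(o['time_s'],2),'F',o['force'].round(1),'grip',o['grip_width'].round(4),round(float(o['grasp_force']),1))
                                                                                                                                                                              ^^^^^^^^^^^^^^^^^^^^^
AttributeError: 'float' object has no attribute 'round'
```

```bash
sed -i "s/o\['grip_width'\].round(4)/round(float(o['grip_width']),4)/" h.py
python3 -c "
from h import *
go(.47,-.319,.24,4); go(.5,.0435,.26,0)"
```

```text
shift [ 0.2782 -0.1543 -0.0326] turn 0.393 pos [ 0.2899 -0.5813  0.2072] [-1.7992e+02  1.0000e-02  2.6520e+01] t 0.15 F [-1.2  0.2 -1.1] grip 0.0869 0.0
shift [ 0.4669 -0.4653 -0.0522] turn 0.4628 pos [ 0.2899 -0.5813  0.2072] [-1.7992e+02  1.0000e-02  2.6520e+01] t 0.15 F [-1.2  0.2 -1.1] grip 0.0869 0.0
```

```bash
python3 -m crank '[{"x":0.05,"y":-0.028,"z":-0.006,"turn":0.08},{"x":0.1,"y":-0.056,"z":-0.012,"turn":0.16},{"x":0.15,"y":-0.084,"z":-0.018,"turn":0.24},{"x":0.2,"y":-0.112,"z":-0.024,"turn":0.32},{"x":0.25,"y":-0.14,"z":-0.03,"turn":0.38},{"x":0.278,"y":-0.154,"z":-0.033,"turn":0.393},{"x":0.278,"y":-0.154,"z":-0.033,"turn":0.393},{"x":0.278,"y":-0.154,"z":-0.033,"turn":0.393}]'
python3 -c "
from h import *
go(.5,.0435,.26,0)
c,im=snap('wrist','w1.png');print(c); print(proj(c,[.518,-.319,.088]))"
```

```text
time_s: 1.15
tool_pos: [0.4692, -0.3209, 0.2407]
tool_rot: [180.0, 0.1, 3.9]
force: [0.0, -1.0, -0.2]
grip_width: 0.0871
grasp_force: 0.0
shift [ 0.0557 -0.3615 -0.0196] turn 0.0686 pos [ 0.4692 -0.3209  0.2407] [1.7997e+02 7.0000e-02 3.9300e+00] t 1.15 F [ 0.  -1.  -0.2] grip 0.0871 0.0
{'camera_matrix': array([[355.56507071,   0.        , 317.63633986],
       [  0.        , 355.56507071, 202.36226881],
       [  0.        ,   0.        ,   1.        ]]), 'position': array([ 0.53764118, -0.31627443,  0.41779205]), 'attitude': array([-1.45854282e+01, -4.32164008e-02, -8.60351696e+01])}
[318.85636332 132.26377455]
```

View pics/w1.png

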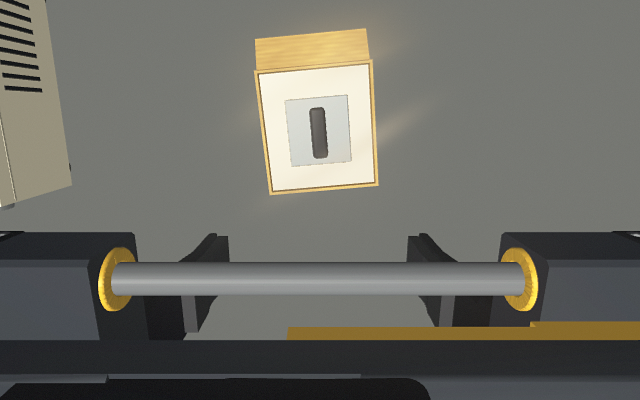

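The wrist view shows the new module. Its grip is at about (318,133), and its flange corners are at about (285,100), (347,95), (352,161) and (291,166). I'll compute its pose, then move over the light source.

```bash
cat >> h.py <<'E'
def gripm(im,c,box,ztop,thr=110):
    u0,v0,u1,v1=box; m=(im[v0:v1,u0:u1].max(2)<thr).astype(np.uint8)
    k,l,s,ce=cv2.connectedComponentsWithStats(m); b=1+s[1:,4].argmax()
    p=np.argwhere(l==b)[:,::-1]+[u0,v0]
    W=np.array([onz(c,*q,ztop)[:2] for q in p]); r=cv2.minAreaRect((W*1000).astype(np.float32))
    print('grip rect mm',r,len(p)); return r
def quad(c,pts,z):
    P=np.array([onz(c,*p,z)[:2] for p in pts]); e=np.roll(P,-1,0)-P
    print('quad c',P.mean(0).round(4),'len',np.linalg.norm(e,axis=1).round(4),'ang',np.degrees(np.arctan2(e[:,1],e[:,0])).round(1))
E
python3 - <<'E'
from h import *
P=np.array([.53764118,-.31627443,.41779205]); c=dict(imaging.get_calibration('wrist'))
print(c['position']-P)
im=cv2.imread('pics/w1.png')
gripm(im,c,(295,100,343,164),.088); quad(c,[(285,100),(347,95),(352,161),(291,166)],.056)
E
python3 -m crank '[{"x":0.008,"y":-0.05,"z":-0.003,"turn":0.02},{"x":0.016,"y":-0.1,"z":-0.006,"turn":0.04},{"x":0.024,"y":-0.15,"z":-0.01,"turn":0.06},{"x":0.03,"y":-0.2,"z":-0.014,"turn":0.069},{"x":0.03,"y":-0.25,"z":-0.018,"turn":0.069},{"x":0.03,"y":-0.3,"z":-0.02,"turn":0.069},{"x":0.03,"y":-0.35,"z":-0.02,"turn":0.069},{"x":0.03,"y":-0.362,"z":-0.02,"turn":0.069},{"x":0.03,"y":-0.362,"z":-0.02,"turn":0.069}]'
python3 -c "
from h import *
c,im=snap('wrist','w2.png');print(c['position'])
print(proj(c,[.51,.0435,.1435]))
go(.51,.0435,.16,0)"
```

```text
[-3.02625341e-04 -5.80494039e-04 -4.28824605e-05]
grip rect mm ((517.3560180664062, -319.1535339355469), (44.71904373168945, 13.826628684997559), 8.705595970153809) 668
quad c [ 0.5168 -0.3196] len [0.0607 0.0648 0.0626 0.0651] ang [ -81.7 -170.4   98.6    8. ]
time_s: 2.33
tool_pos: [0.4749, 0.0424, 0.261]
tool_rot: [180.0, 0.0, 0.0]
force: [-0.4, -1.2, 0.3]
grip_width: 0.0869
grasp_force: 0.0
[0.54335886 0.04243465 0.43817776]
[315.95891356 152.02140922]
shift [ 0.035  -0.0024  0.1009] turn -0.0018 pos [0.475  0.0413 0.2609] [ 1.7995e+02  2.0000e-02 -1.1000e-01] t 2.38 F [-0.3  0.3  0.9] grip 0.087 0.0
```

View pics/w2.png

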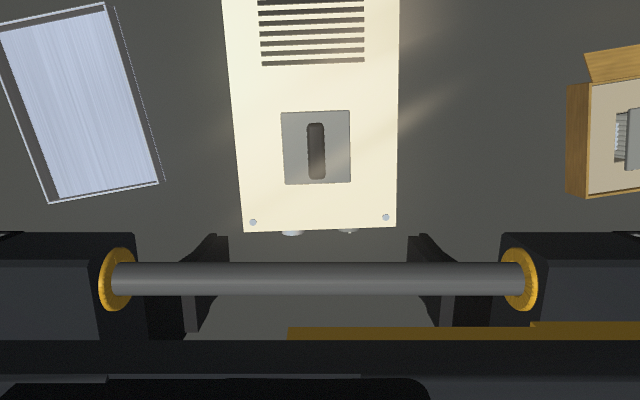

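The old module's flange corners are at (281,113), (350,110), (350,183) and (285,184), with its grip at (316,151). The case's edges run (222,0)-(244,232) and (399,0)-(396,227).

Run:
```python
from h import *
c=imaging.get_calibration('wrist'); im=cv2.imread('pics/w2.png')
gripm(im,c,(298,118,336,182),.1435,90); quad(c,[(281,113),(350,110),(351,182),(285,184)],.1115)
e=[onz(c,*p,.105)[:2].round(4) for p in ((222,0),(244,232),(396,227),(399,0))]; print(e)
a=lambda d:np.degrees(np.arctan2(d[1],d[0]))
print(a(e[0]-e[1]),a(e[3]-e[2]),a(e[1]-e[2]))
t=[(48,204),(158,184),(105,3),(0,25)]
quad(c,t,.022)
```

```text
grip rect mm ((517.4334716796875, 42.56861877441406), (32.393760681152344, 13.737756729125977), 2.264375686645508) 574
quad c [0.51   0.0417] len [0.0615 0.0652 0.0618 0.0645] ang [ -87.7 -177.9   91.7    1.8]
[array([0.6335, 0.1214]), array([0.427 , 0.1138]), array([ 0.432 , -0.0363]), array([ 0.6334, -0.0279])]
2.107755329508635 2.3883106466416213 91.9078814529719
quad c [0.5445 0.3108] len [0.1379 0.1976 0.1173 0.1985] ang [ -79.8    9.8  100.4 -176.1]
```

```bash
python3 -c "
from h import *
go(.51,.0418,.134,2)"
```

```text
shift [ 0.035  -0.0007  0.1269] turn -0.0368 pos [0.475  0.0413 0.2609] [ 1.7995e+02  2.0000e-02 -1.1000e-01] t 2.38 F [-0.3  0.3  0.9] grip 0.087 0.0
```

```bash
python3 -m crank '[{"x":0.035,"y":-0.001,"z":0.03,"turn":-0.037},{"x":0.035,"y":-0.001,"z":0.07,"turn":-0.037},{"x":0.035,"y":-0.001,"z":0.1,"turn":-0.037},{"x":0.035,"y":-0.001,"z":0.118,"turn":-0.037},{"x":0.035,"y":-0.001,"z":0.127,"turn":-0.037},{"x":0.035,"y":-0.001,"z":0.127,"turn":-0.037},{"x":0.035,"y":-0.001,"z":0.127,"turn":-0.037}]' 
python3 -m crank '[{"z":0},{"z":0},{"z":0},{"z":0},{"z":0},{"z":0},{"z":0},{"z":0}]' 0 50
```

```text
time_s: 3.25
tool_pos: [0.5108, 0.0444, 0.1352]
tool_rot: [180.0, -0.1, 2.2]
force: [-0.4, 0.4, -0.5]
grip_width: 0.0867
grasp_force: 0.0invalid input
```

```bash
python3 -m crank '[{"x":0,"y":0,"z":0,"turn":0},{"x":0,"y":0,"z":0,"turn":0},{"x":0,"y":0,"z":0,"turn":0},{"x":0,"y":0,"z":0,"turn":0},{"x":0,"y":0,"z":0,"turn":0},{"x":0,"y":0,"z":0,"turn":0}]' 0.0 50.0
```

```text
time_s: 4.0
tool_pos: [0.5098, 0.0445, 0.134]
tool_rot: [180.0, 0.0, 2.2]
force: [-0.2, 0.0, 0.3]
grip_width: 0.0344
grasp_force: 0.0
```

```bash
python3 -m crank '[{"x":0,"y":0,"z":0,"turn":0},{"x":0,"y":0,"z":0,"turn":0},{"x":0,"y":0,"z":0,"turn":0},{"x":0,"y":0,"z":0,"turn":0},{"x":0,"y":0,"z":0,"turn":0},{"x":0,"y":0,"z":0,"turn":0}]' 0.0 50.0
```

```text
time_s: 4.75
tool_pos: [0.5098, 0.0445, 0.134]
tool_rot: [180.0, 0.0, 2.2]
force: [-0.5, -0.8, -0.3]
grip_width: 0.0004
grasp_force: 0.0
```

The fingers closed to zero on nothing, so I need to look.

Run:
```python
from h import *
go(.51,.0418,.134,2)
a=[snap(n,n+'3.png') for n in('scene','side','wrist')]
x=a[0][1][150:275,200:340]; y=a[1][1][160:255,300:420]
x=cv2.resize(x,(400,357)); y=cv2.resize(y,(400,317))
z=np.zeros((597,800,3),np.uint8); z[:357,:400]=x; z[:317,400:]=y; z[357:597,:384]=cv2.resize(a[2][1],(384,240))
cv2.imwrite('pics/c3.png',z[...,::-1])
```

```text
shift [0.0001 0.0027 0.    ] turn 0.0029 pos [0.5098 0.0445 0.134 ] [180.     0.     2.17] t 4.75 F [-0.5 -0.8 -0.3] grip 0.0004 0.0
```

View pics/c3.png

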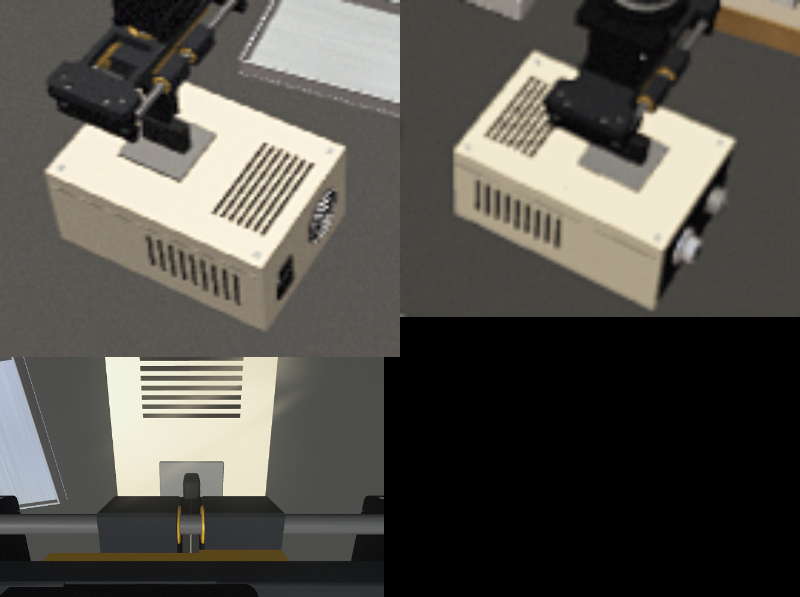

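Run:
```python
from h import *
a=cv2.imread('pics/wrist3.png')[160:400,220:420]; b=cv2.imread('pics/scene3.png')[140:215,210:285]
z=np.zeros((480,800,3),np.uint8); z[:,:400]=cv2.resize(a,(400,480)); z[:400,400:]=cv2.resize(b,(400,400),interpolation=cv2.INTER_CUBIC)
cv2.imwrite('pics/c4.png',np.clip(z.astype(float)*1.8,0,255).astype(np.uint8))
```

```text
(no output)
```

View pics/c4.png

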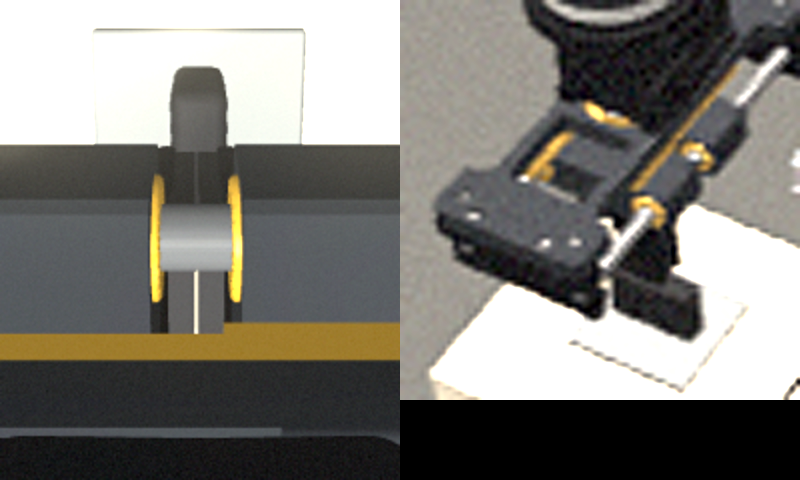

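The pictures show the closed fingers standing above the grip. The front lower edge of the fingers is at row 235, which puts the tips at z≈0.148, about 15 mm behind the reported TCP. The open view w1 gives the same: an 87 mm gap spans 180 px, so the tips are at TCP+15 mm. The real fingers therefore end about 33 mm higher than stated. I'll open them and go about 30 mm lower, watching the force.

```bash
python3 -m crank '[{"x":0,"y":0,"z":0,"turn":0},{"x":0,"y":0,"z":0,"turn":0},{"x":0,"y":0.001,"z":0,"turn":0},{"x":0,"y":0.002,"z":0,"turn":0},{"x":0,"y":0.002,"z":0,"turn":0},{"x":0,"y":0.002,"z":0,"turn":0}]' 0.045 50.0
python3 -m crank '[{"x":0,"y":0,"z":0.006,"turn":0},{"x":0,"y":0,"z":0.012,"turn":0},{"x":0,"y":0,"z":0.018,"turn":0},{"x":0,"y":0,"z":0.02,"turn":0}]'
```

```text
time_s: 5.65
tool_pos: [0.5099, 0.0425, 0.134]
tool_rot: [180.0, 0.0, 2.2]
force: [-0.3, 0.4, 0.2]
grip_width: 0.0438
grasp_force: 0.0
time_s: 6.15
tool_pos: [0.5095, 0.0425, 0.1133]
tool_rot: [-180.0, 0.1, 2.2]
force: [0.1, -0.1, 0.1]
grip_width: 0.0451
grasp_force: 0.0
```

There was no contact, although with the stated geometry the tips would already have hit the flange. That confirms the offset. I'll go a little further down and then close.

```bash
python3 -m crank '[{"x":0,"y":0,"z":0.004,"turn":0},{"x":0,"y":0,"z":0.007,"turn":0},{"x":0,"y":0,"z":0.007,"turn":0}]'
python3 -m crank '[{"x":0,"y":0,"z":0,"turn":0},{"x":0,"y":0,"z":0,"turn":0},{"x":0,"y":0,"z":0,"turn":0},{"x":0,"y":0,"z":0,"turn":0},{"x":0,"y":0,"z":0,"turn":0},{"x":0,"y":0,"z":0,"turn":0}]' 0.0 50.0
```

```text
time_s: 6.52
tool_pos: [0.5098, 0.0425, 0.1068]
tool_rot: [180.0, 0.0, 2.2]
force: [0.2, 0.0, 0.8]
grip_width: 0.0451
grasp_force: 0.0
time_s: 7.28
tool_pos: [0.5099, 0.0428, 0.107]
tool_rot: [-180.0, -0.0, 2.2]
force: [1.5, 1.4, -0.7]
grip_width: 0.0138
grasp_force: 49.9
```

Gripped at 13.8 mm with 50 N. Next I pull it straight up.

```bash
python3 -m crank '[{"x":0,"y":0,"z":-0.005,"turn":0},{"x":0,"y":0,"z":-0.01,"turn":0},{"x":0,"y":0,"z":-0.015,"turn":0},{"x":0,"y":0,"z":-0.022,"turn":0}]'
python3 -m crank '[{"x":0,"y":0,"z":-0.015,"turn":0},{"x":0,"y":0,"z":-0.03,"turn":0},{"x":0,"y":0,"z":-0.045,"turn":0},{"x":0,"y":0,"z":-0.06,"turn":0},{"x":0,"y":0,"z":-0.06,"turn":0}]'
python3 -c "
from h import *
go(.543,.312,.167,12)"
```

```text
time_s: 7.78
tool_pos: [0.5099, 0.0421, 0.1298]
tool_rot: [180.0, -0.0, 2.2]
force: [0.8, 0.2, -0.8]
grip_width: 0.0137
grasp_force: 49.9
time_s: 8.4
tool_pos: [0.5109, 0.0426, 0.1906]
tool_rot: [180.0, -0.2, 2.2]
force: [0.8, -0.1, -1.2]
grip_width: 0.014
grasp_force: 49.9
shift [ 0.0421 -0.268   0.0237] turn -0.1717 pos [0.5109 0.0426 0.1906] [ 1.7998e+02 -1.6000e-01  2.1600e+00] t 8.4 F [ 0.8 -0.1 -1.2] grip 0.014 49.9
```

```bash
python3 -m crank '[{"x":0.006,"y":-0.035,"z":0,"turn":-0.03},{"x":0.014,"y":-0.085,"z":0,"turn":-0.06},{"x":0.022,"y":-0.135,"z":0,"turn":-0.1},{"x":0.03,"y":-0.185,"z":0,"turn":-0.14},{"x":0.037,"y":-0.23,"z":0,"turn":-0.17},{"x":0.042,"y":-0.262,"z":0.01,"turn":-0.172},{"x":0.042,"y":-0.268,"z":0.03,"turn":-0.172},{"x":0.042,"y":-0.268,"z":0.05,"turn":-0.172},{"x":0.042,"y":-0.268,"z":0.06,"turn":-0.172},{"x":0.042,"y":-0.268,"z":0.06,"turn":-0.172}]'
python3 - <<'E'
from h import *
c,im=snap('wrist','w5.png'); go(.543,.312,.05,12); snap('scene','s5.png')
a=cv2.imread('pics/w5.png'); b=cv2.imread('pics/s5.png')[80:230,220:420]
cv2.imwrite('pics/c5.png',np.hstack([cv2.resize(a,(400,250)),cv2.resize(b,(333,250))]))
E
```

```text
time_s: 9.65
tool_pos: [0.5417, 0.3098, 0.1278]
tool_rot: [179.9, 0.1, 11.9]
force: [0.4, -0.3, -0.2]
grip_width: 0.0135
grasp_force: 49.9
shift [ 0.0011 -0.0013  0.0789] turn -0.0014 pos [0.5422 0.3106 0.1289] [1.7996e+02 1.0000e-02 1.1920e+01] t 9.7 F [ 0.9  0.4 -0.5] grip 0.0137 49.9
```

View pics/c5.png

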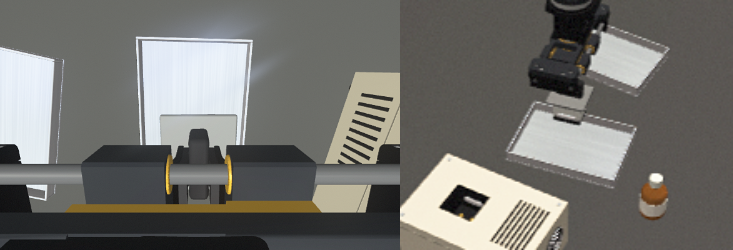

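The module is held above the tray, centred over its near part, and the well is empty. I'll lower it.

```bash
python3 -m crank '[{"x":0,"y":0,"z":0.02,"turn":0},{"x":0,"y":0,"z":0.045,"turn":0},{"x":0,"y":0,"z":0.062,"turn":0},{"x":0,"y":0,"z":0.071,"turn":0},{"x":0,"y":0,"z":0.075,"turn":0},{"x":0,"y":0,"z":0.077,"turn":0},{"x":0,"y":0,"z":0.077,"turn":0}]'
python3 -m crank '[{"x":0,"y":0,"z":0.001,"turn":0},{"x":0,"y":0,"z":0.002,"turn":0},{"x":0,"y":0,"z":0.002,"turn":0}]'
```

```text
time_s: 10.62
tool_pos: [0.5421, 0.3121, 0.0525]
tool_rot: [-180.0, -0.0, 12.0]
force: [-0.1, 0.8, -2.2]
grip_width: 0.0139
grasp_force: 49.9
time_s: 11.0
tool_pos: [0.5418, 0.3118, 0.05]
tool_rot: [180.0, 0.0, 12.0]
force: [-0.2, 0.3, -1.2]
grip_width: 0.0139
grasp_force: 49.9
```

```bash
python3 -m crank '[{"x":0,"y":0,"z":0.001,"turn":0},{"x":0,"y":0,"z":0.002,"turn":0},{"x":0,"y":0,"z":0.002,"turn":0}]'
```

```text
time_s: 11.38
tool_pos: [0.5418, 0.312, 0.0485]
tool_rot: [180.0, -0.0, 12.0]
force: [-0.3, -0.1, 2.2]
grip_width: 0.0138
grasp_force: 49.9
```

Contact at z=0.0485, the height predicted. Releasing.

```bash
python3 -m crank '[{"x":0,"y":0,"z":0,"turn":0},{"x":0,"y":0,"z":0,"turn":0},{"x":0,"y":0,"z":0,"turn":0},{"x":0,"y":0,"z":0,"turn":0},{"x":0,"y":0,"z":0,"turn":0}]' 0.045 50.0
python3 -m crank '[{"x":0,"y":0,"z":-0.02,"turn":0},{"x":0,"y":0,"z":-0.06,"turn":0},{"x":0,"y":0,"z":-0.11,"turn":0},{"x":0,"y":0,"z":-0.15,"turn":0},{"x":0,"y":0,"z":-0.16,"turn":0}]'
python3 - <<'E'
from h import *
c,im=snap('scene','s6.png'); w,im2=snap('wrist','w6.png')
a=cv2.imread('pics/w6.png'); b=cv2.imread('pics/s6.png')[80:230,220:420]
cv2.imwrite('pics/c6.png',np.hstack([cv2.resize(a,(400,250)),cv2.resize(b,(333,250))]))
go(.5172,-.3192,.2,8.5)
E
```

```text
time_s: 12.0
tool_pos: [0.5418, 0.3119, 0.048]
tool_rot: [180.0, 0.0, 12.0]
force: [-0.2, 0.6, -0.1]
grip_width: 0.0447
grasp_force: 0.0
time_s: 12.62
tool_pos: [0.5431, 0.3134, 0.2129]
tool_rot: [-179.9, -0.4, 12.0]
force: [1.0, 0.5, 0.1]
grip_width: 0.045
grasp_force: 0.0
shift [-0.1562  0.6126  0.0092] turn 0.0616 pos [0.5423 0.3125 0.21  ] [-1.7997e+02 -1.7000e-01  1.2030e+01] t 12.72 F [-0.6  0.  -1.1] grip 0.045 0.0
```

View pics/c6.png

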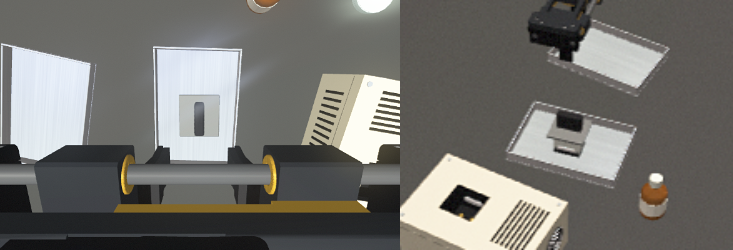

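The old module stands upright in the tray, released. Now the new one.

```bash
python3 -m crank '[{"x":-0.008,"y":0.03,"z":0,"turn":0.01},{"x":-0.022,"y":0.085,"z":0,"turn":0.02},{"x":-0.036,"y":0.14,"z":0,"turn":0.03},{"x":-0.05,"y":0.195,"z":0,"turn":0.04},{"x":-0.064,"y":0.25,"z":0,"turn":0.05},{"x":-0.078,"y":0.305,"z":0,"turn":0.06},{"x":-0.092,"y":0.36,"z":0,"turn":0.062},{"x":-0.106,"y":0.415,"z":0,"turn":0.062},{"x":-0.12,"y":0.47,"z":0,"turn":0.062},{"x":-0.134,"y":0.525,"z":0,"turn":0.062},{"x":-0.148,"y":0.58,"z":0,"turn":0.062},{"x":-0.1565,"y":0.6125,"z":0.005,"turn":0.062}]'
python3 -m crank '[{"x":0,"y":0,"z":0,"turn":0},{"x":0,"y":0,"z":0,"turn":0}]'
python3 - <<'E'
from h import *
go(.5172,-.3192,.07,8.5)
c,im=snap('wrist','w7.png'); print(proj(c,[.5172,-.3192,.088]),proj(c,[.540,-.3157,.088]))
E
```

```text
time_s: 14.22
tool_pos: [0.5142, -0.3233, 0.2011]
tool_rot: [-180.0, 0.2, 8.2]
force: [-0.3, 0.1, 0.8]
grip_width: 0.045
grasp_force: 0.0
time_s: 14.48
tool_pos: [0.516, -0.3183, 0.2017]
tool_rot: [-179.9, 0.1, 8.5]
force: [0.1, -0.0, -0.1]
grip_width: 0.0451
grasp_force: 0.0
shift [0.0012 0.0014 0.1317] turn 0.0004 pos [ 0.516  -0.3183  0.2017] [-1.7986e+02  8.0000e-02  8.5300e+00] t 14.47 F [ 0.1 -0.  -0.1] grip 0.0451 0.0
[318.9625052 193.0070487] [318.90761072 165.7019487 ]
```

```bash
python3 -m crank '[{"x":0.001,"y":0.001,"z":0.03,"turn":0},{"x":0.001,"y":0.001,"z":0.07,"turn":0},{"x":0.001,"y":0.001,"z":0.105,"turn":0},{"x":0.001,"y":0.001,"z":0.125,"turn":0},{"x":0.001,"y":0.001,"z":0.137,"turn":0},{"x":0.001,"y":0.001,"z":0.144,"turn":0},{"x":0.001,"y":0.001,"z":0.15,"turn":0},{"x":0.001,"y":0.001,"z":0.15,"turn":0}]'
python3 -m crank '[{"x":0,"y":0,"z":0,"turn":0},{"x":0,"y":0,"z":0,"turn":0},{"x":0,"y":0,"z":0,"turn":0},{"x":0,"y":0,"z":0,"turn":0},{"x":0,"y":0,"z":0,"turn":0},{"x":0,"y":0,"z":0,"turn":0}]' 0.0 58.0
```

```text
time_s: 15.52
tool_pos: [0.5175, -0.3207, 0.0532]
tool_rot: [180.0, -0.0, 8.5]
force: [0.3, 0.5, -0.1]
grip_width: 0.0448
grasp_force: 0.0
time_s: 16.27
tool_pos: [0.5174, -0.3205, 0.053]
tool_rot: [-180.0, 0.0, 8.5]
force: [0.1, 0.5, -0.9]
grip_width: 0.0138
grasp_force: 57.9
```

```bash
python3 -m crank '[{"x":0,"y":0,"z":-0.01,"turn":0},{"x":0,"y":0,"z":-0.03,"turn":0},{"x":0,"y":0,"z":-0.06,"turn":0},{"x":0,"y":0,"z":-0.1,"turn":0},{"x":0,"y":0,"z":-0.135,"turn":0},{"x":0,"y":0,"z":-0.15,"turn":0},{"x":0,"y":0,"z":-0.15,"turn":0}]'
python3 -c "
from h import *
go(.51,.0425,.2,2.2)"
```

```text
time_s: 17.15
tool_pos: [0.518, -0.3209, 0.2044]
tool_rot: [179.9, -0.1, 8.5]
force: [-0.1, 1.0, -1.9]
grip_width: 0.0132
grasp_force: 57.9
shift [ 0.0456 -0.3606  0.0039] turn 0.1094 pos [ 0.518  -0.3209  0.2044] [ 1.7989e+02 -1.0000e-01  8.4700e+00] t 17.15 F [-0.1  1.  -1.9] grip 0.0132 57.9
```

```bash
python3 -m crank '[{"x":0.003,"y":-0.025,"z":0,"turn":0.02},{"x":0.009,"y":-0.07,"z":0,"turn":0.04},{"x":0.015,"y":-0.12,"z":0,"turn":0.06},{"x":0.021,"y":-0.17,"z":0,"turn":0.08},{"x":0.028,"y":-0.22,"z":0,"turn":0.1},{"x":0.034,"y":-0.27,"z":0,"turn":0.109},{"x":0.041,"y":-0.32,"z":0,"turn":0.109},{"x":0.0455,"y":-0.355,"z":0.003,"turn":0.109},{"x":0.0455,"y":-0.3605,"z":0.004,"turn":0.109},{"x":0.0455,"y":-0.3605,"z":0.004,"turn":0.109}]'
python3 -m crank '[{"x":0,"y":0,"z":0,"turn":0},{"x":0,"y":0,"z":0,"turn":0}]'
python3 - <<'E'
from h import *
go(.51,.0425,.155,2.2)
w,im=snap('wrist','w8.png'); snap('scene','s8.png'); snap('side','d8.png')
# flange front edge (x+) : bottom=TCP-.047, flange top = TCP+.003
z=w['position'][2]-.177
print(w['position'], [proj(w,[.51+.033,.0425+s*.031,z+.003]).round(1).tolist() for s in(-1,1)])
a=cv2.imread('pics/w8.png')[150:270,210:430]; b=cv2.imread('pics/s8.png')[130:260,200:330]; d=cv2.imread('pics/d8.png')[130:250,300:420]
cv2.imwrite('pics/c8.png',np.hstack([cv2.resize(a,(440,240)),cv2.resize(b,(180,240)),cv2.resize(d,(180,240))]))
E
```

```text
time_s: 18.4
tool_pos: [0.5085, 0.0421, 0.1977]
tool_rot: [180.0, 0.1, 2.2]
force: [-0.3, 0.3, -1.6]
grip_width: 0.0136
grasp_force: 57.9
time_s: 18.65
tool_pos: [0.5094, 0.0413, 0.1988]
tool_rot: [180.0, 0.0, 2.1]
force: [0.7, 0.6, -1.8]
grip_width: 0.0137
grasp_force: 57.9
shift [ 0.0007 -0.0012  0.0438] turn -0.0019 pos [0.5094 0.0413 0.1988] [1.7998e+02 2.0000e-02 2.0900e+00] t 18.65 F [ 0.7  0.6 -1.8] grip 0.0137 57.9
[0.57784071 0.04369693 0.37600923] [[379.3, 184.7], [255.0, 180.2]]
```

View pics/c8.png

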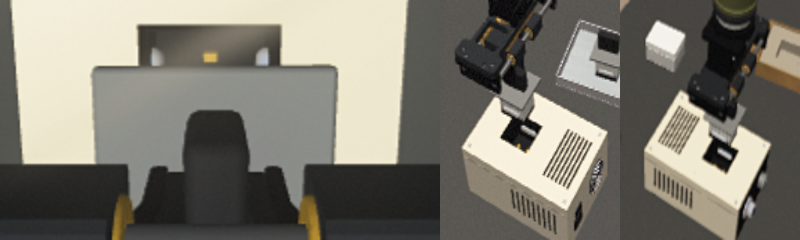

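The wrist crop shows the flange's far edge at columns 256.5-378, row 183.5. That matches the expected pose. The well mouth's far edge is at columns 279-350, row 162. This puts the well centre about 1.7 mm further towards +y than the module, so I correct and descend.

```bash
python3 -m crank '[{"x":0.0005,"y":-0.0016,"z":0.01,"turn":-0.002},{"x":0.0005,"y":-0.0016,"z":0.025,"turn":-0.002},{"x":0.0005,"y":-0.0016,"z":0.036,"turn":-0.002},{"x":0.0005,"y":-0.0016,"z":0.042,"turn":-0.002},{"x":0.0005,"y":-0.0016,"z":0.048,"turn":-0.002},{"x":0.0005,"y":-0.0016,"z":0.054,"turn":-0.002},{"x":0.0005,"y":-0.0016,"z":0.054,"turn":-0.002}]'
python3 -m crank '[{"x":0,"y":0,"z":0.004,"turn":0},{"x":0,"y":0,"z":0.008,"turn":0},{"x":0,"y":0,"z":0.012,"turn":0},{"x":0,"y":0,"z":0.015,"turn":0},{"x":0,"y":0,"z":0.015,"turn":0}]'
```

```text
time_s: 19.68
tool_pos: [0.5095, 0.0442, 0.1446]
tool_rot: [-180.0, 0.0, 2.3]
force: [0.3, 0.3, -2.2]
grip_width: 0.0137
grasp_force: 57.9
time_s: 20.3
tool_pos: [0.5095, 0.0441, 0.1297]
tool_rot: [180.0, 0.0, 2.3]
force: [0.4, -0.1, -1.5]
grip_width: 0.0139
grasp_force: 57.9
```

It is in the well with no side force. Next I press it through the catch.

```bash
python3 -m crank '[{"x":0,"y":0,"z":0.003,"turn":0},{"x":0,"y":0,"z":0.006,"turn":0},{"x":0,"y":0,"z":0.009,"turn":0},{"x":0,"y":0,"z":0.012,"turn":0}]'
python3 -m crank '[{"x":0,"y":0,"z":0.003,"turn":0},{"x":0,"y":0,"z":0.006,"turn":0},{"x":0,"y":0,"z":0.008,"turn":0},{"x":0,"y":0,"z":0.008,"turn":0}]'
```

```text
time_s: 20.8
tool_pos: [0.5103, 0.0437, 0.1196]
tool_rot: [179.9, -0.0, 2.3]
force: [-4.8, -1.8, 9.7]
grip_width: 0.0134
grasp_force: 57.9
time_s: 21.3
tool_pos: [0.5096, 0.0436, 0.109]
tool_rot: [180.0, 0.0, 2.3]
force: [2.7, -2.8, -10.0]
grip_width: 0.0138
grasp_force: 57.9
```

```bash
python3 -m crank '[{"x":0,"y":0,"z":0.001,"turn":0},{"x":0,"y":0,"z":0.002,"turn":0},{"x":0,"y":0,"z":0.002,"turn":0}]'
python3 -m crank '[{"x":0,"y":0,"z":0.001,"turn":0},{"x":0,"y":0,"z":0.001,"turn":0},{"x":0,"y":0,"z":0.001,"turn":0}]'
```

```text
time_s: 21.68
tool_pos: [0.5097, 0.044, 0.1084]
tool_rot: [180.0, 0.0, 2.3]
force: [1.0, -4.1, -3.7]
grip_width: 0.0136
grasp_force: 57.9
time_s: 22.05
tool_pos: [0.5098, 0.0441, 0.1083]
tool_rot: [179.9, -0.0, 2.3]
force: [-2.8, -3.7, 5.2]
grip_width: 0.0134
grasp_force: 58.0
```

```bash
python3 -m crank '[{"x":0,"y":0.0004,"z":0.0005,"turn":0},{"x":0,"y":0.0004,"z":0.001,"turn":0},{"x":0,"y":0.0004,"z":0.0015,"turn":0},{"x":0,"y":0.0004,"z":0.002,"turn":0},{"x":0,"y":0.0004,"z":0.002,"turn":0},{"x":0,"y":0.0004,"z":0.002,"turn":0}]'
```

```text
time_s: 22.8
tool_pos: [0.51, 0.0441, 0.1083]
tool_rot: [179.9, -0.0, 2.4]
force: [-7.7, -3.8, 18.1]
grip_width: 0.0138
grasp_force: 58.0
```

```bash
python3 -m crank '[{"x":-0.0004,"y":0,"z":0.0005,"turn":0},{"x":-0.0006,"y":0.0002,"z":0.001,"turn":0},{"x":-0.0006,"y":0.0002,"z":0.001,"turn":0},{"x":-0.0006,"y":0.0002,"z":0.001,"turn":0}]'
python3 - <<'E'
from h import *
snap('scene','s9.png'); snap('side','d9.png')
go(.51,.044,.108,2.2)
b=cv2.imread('pics/s9.png')[70:270,190:420]; d=cv2.imread('pics/d9.png')[120:320,260:440]
cv2.imwrite('pics/c9.png',np.hstack([cv2.resize(b,(437,380)),cv2.resize(d,(342,380))]))
E
```

```text
time_s: 23.3
tool_pos: [0.51, 0.0441, 0.1082]
tool_rot: [179.9, -0.1, 2.4]
force: [-8.6, -3.9, 22.7]
grip_width: 0.0137
grasp_force: 58.0
shift [-0.      0.0001  0.0002] turn 0.0028 pos [0.51   0.0441 0.1082] [ 1.7991e+02 -1.0000e-01  2.3600e+00] t 23.4 F [-8.5 -3.7 21.9] grip 0.0137 58.0
```

View pics/c9.png

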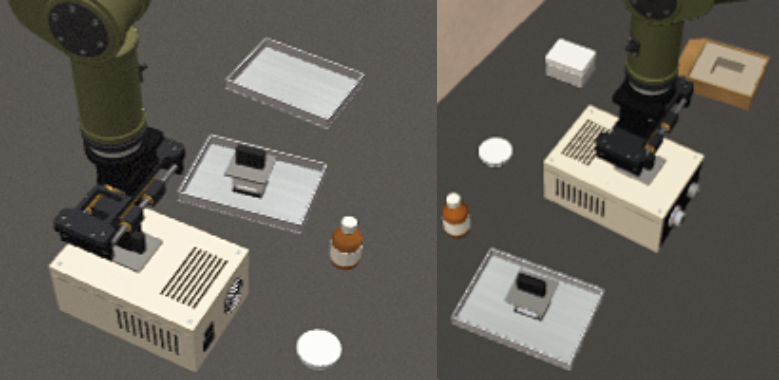

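The new module is home with its flange flush on the case. The spent one stands in the near tray, the bystanders are where they were, and the push holds at about 22 N. Handing in.

```bash
python3 -c "
from h import *
print(env.sign_off())"
```

```text
the job is handed in; nothing more can be done
None
```

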